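# Get the tip tin out from under the paste cartridges and put them back

### The arm

A 6-joint arm with a two-finger parallel gripper is mounted at the origin on a cart in front of the work surface, level with it; the furniture and walls round the work are solid. World frame = base frame: x ahead of the robot, y to its left, z up, the work surface at z = 0. Lengths are in m, angles in degrees, forces in N, time in s.
With the tool pointing down it reaches from about 0.4 to 0.825 m from the base axis. Payload 7 kg.
Tool frame: the origin (TCP) lies midway between the tips of the shut fingers; the grasp point (between the pads) lies 19 mm behind it; z points along the fingers, y is the line along which they close (so a half turn about z gives the same grasp; the last joint's range is limited). The gripper opens to 88 mm and grips with 3 to 60 N. Pads are 19 mm wide; open, the fingers measure 130 mm over their backs; the gripper's body (78 mm by 193 mm) begins 47 mm behind the grasp point.
Start: joints at [-55.227, 20.546, 0.682, 0, -70.136, -16.507], TCP at [0.212, -0.641, 0.227] pointing down, gripper open.
Joint ranges: [-176.03, 176.03], [-82.01, 121.73], [-58.28, 71.71], [-173.87, 95.51], [-174.79, -0.11], [-173.66, 173.66]. Speed limits (degrees/s): [136.94, 136.94, 172.46, 180, 180, 180].

### API

Orientations are given as a 3x3 rotation matrix whose columns are the frame's x, y, z axes.
In Python, from rig import robot gives the robot as it stands. Calls block until the motion is done:
- robot.goto(position, orientation): joint-space move of the TCP to a pose.
- robot.servo_line(position, ori=None, speed=0.15): straight line of the TCP; ori=None keeps the orientation; speed is the mean speed in m/s.
- robot.movej(angles): joint-space move.
- robot.move_gripper(opening): opening from 0.0 (shut) to 1.0 (fully open); the grip force is fixed at half the most; returns when the fingers have stopped.
- robot.dwell(seconds).
- robot.ik(position, orientation): joint angles nearest the present ones, or None.
- robot.grab_frame(name): name is "scene" or "side" or "wrist"; returns (picture, depth): 420x560x3 uint8, red, green, blue; 420x560 float32, m along the optical axis (not along the pixel's ray), 0 where there is no reading.
- robot.camera_info(name): a dict with "vfov" (degrees; the focal length in pixels is half the picture's height over the tangent of half this angle, whatever the lens; pixels are square), "cx", "cy" (the principal point, pixels), "k1" (the pictures are not rectified: a ray, as slopes to the right and down, at radius r is drawn at 1 + k1 r^2 times it, then the intrinsics apply), "view" (4x4, takes a point from world to camera coordinates); the wrist camera has in their place "T_tool_cam" (4x4, takes a point from camera to tool coordinates, whose origin is the TCP and whose axes are the flange's). Camera axes: x right, y down, z forward; pixel columns grow to the right and rows downward; lengths in m; the calibration is good to about 2 mm. A picture is of the moment at which its call begins: read the wrist's pose just before it. camera_info takes no time and is no camera call.
A pose or a line that the arm cannot do raises robot.Unreachable and nothing moves.
- robot.job_done(): hands the job in; it is judged then, once.
Readings, each from a call of its own:
- robot.read_t(): time.
- robot.read_qpos(): joint angles.
- robot.read_qvel(): joint speeds.
- robot.read_effort(): joint torques, N m.
- robot.read_position(): TCP position.
- robot.read_tcp_rot(): TCP orientation.
- robot.read_force(): force on the tool from outside, world axes, zero at the start.
- robot.read_ft_torque(): the same for the moment, N m.
- robot.read_grip_width(): opening from 0.0 (shut) to 1.0 (fully open).
- robot.read_finger_force(): force on a finger pad.
Only numpy, scipy, OpenCV 4.12 (cv2) and the standard library are available. Lean on these libraries where they do the work, as an engineer would, in place of code of your own. Each camera call takes 0.05 s, during which the arm holds its last target. There are 200 camera calls.

### The job

I need the tip tin (the round white tin) that stands under the paste cartridges in the V-groove cradle. Park the two cartridges that lie over it across the grooves of the small empty side rack, take the tin out and stand it in the round rubber holder, then lay both cartridges back, each in the same groove and place it came from. At the end the amber tape roll and the third cartridge must be where they were.

Things in the scene. Friction and masses are not known exactly. Their poses are not given: they have to be found in the camera images.
- cartridge_slim_center (a point): Paste cartridge: closed round white plastic barrel, 22 mm diameter, 170 mm long (plus a 10 mm grey stub at the +y end), black band at the -y end; the slimmest, 60 g. Lies in a groove of the cradle at the start. Point: on its axis, at mid-length. Its y axis runs along the barrel.
- cartridge_medium_center (a point): Paste cartridge: closed round white plastic barrel, 30 mm diameter, 170 mm long (plus a 10 mm grey stub at the +y end), black band at the -y end; the middle size, 100 g. Lies in a groove of the cradle at the start. Point: on its axis, at mid-length. Its y axis runs along the barrel.
- cartridge_thick_center (a point): Paste cartridge: closed round white plastic barrel, 38 mm diameter, 170 mm long (plus a 10 mm grey stub at the +y end), black band at the -y end; the thickest, 150 g. Lies in a groove of the cradle at the start. Point: on its axis, at mid-length. Its y axis runs along the barrel.
- tin_center (a point): Tip tin: round closed white tin, 50 mm diameter, 24 mm high, 80 g, standing on the cradle's base plate between the rails, under the gap between two neighbouring cartridges. Point: its centre, half-way up (12 mm above its underside).
- tape_center (a point): Roll of amber film tape, 58 mm diameter, 16 mm high, lying on the cradle's base plate under the other gap. Stays there. Point: its centre, half-way up.
- cradle: Fixed plate 216 x 164 x 4 mm with two upright V-notched rails, 12 mm thick, along its x axis, mid-planes at y = -70 and +70 mm. Grooves at x = -70, 0, +70 mm, a cartridge across the rails in each. Grooves: 90 degree V, 18 mm deep, lowest line (along y) 42 mm above the origin; rail tops at 60 mm. Origin: centre of the underside. Tin and tape near x = -35 and +35 mm, either way round.
- side_rack: Fixed plate 146 x 104 x 4 mm with two upright V-notched rails, 12 mm thick, along its x axis, mid-planes at y = -40 and +40 mm. Two empty grooves, at x = -35 and +35 mm. Grooves: 90 degree V, 18 mm deep, lowest line (along y) 26 mm above the origin; rail tops at 44 mm. Origin: centre of the underside.
- holder: Fixed round black rubber dish for the tin: 80 mm outside, 72 mm inside diameter, floor 4 mm thick, rim 11 mm above its underside. Origin: centre of its underside.

How it is judged:
By the outcome, as a careful person would: the job done as asked, in the order asked, and still so for the second after the job is handed in, with the robot touching nothing.
It also fails if it takes over 120 s, if anything falls off the work surface, if the arm or the gripper's body presses on something with over 40 N, if the wrist force passes 120 N, or if a joint passes its speed limit or range.

## Working session

There is one attempt and no reset: what is moved stays moved. The work goes in short steps, each a Python script; the robot and the scene stay as the last script left them, time stands still between calls to the robot, and variables do not carry over. Pictures are saved under pics/ and viewed, at most 14 in all, crops included, and the job is handed in when it is done.

```bash
ls; mkdir -p pics
python3 - <<'E'
from rig import robot
import cv2,numpy as np
for n in("scene","side"):
    p,d=robot.grab_frame(n); cv2.imwrite(f"pics/{n}0.png",p[:,:,::-1]); np.save(f"pics/{n}0.npy",d); print(n,robot.camera_info(n))
print(robot.camera_info("wrist"),robot.read_tcp_rot(),robot.read_t())
E
```

```text
pics
scene {'vfov': 48.53132588518037, 'cx': 279.56266682961166, 'cy': 200.84407225416126, 'k1': 0.05021313687420973, 'view': array([[-0.76189663, -0.64760394, -0.01107535,  0.52189287],
       [-0.40344118,  0.48788112, -0.77408476,  0.23464161],
       [ 0.5067038 , -0.58530432, -0.63298508,  0.92252853],
       [ 0.        ,  0.        ,  0.        ,  1.        ]])}
side {'vfov': 49.570616438996424, 'cx': 271.4774206717239, 'cy': 205.41279887340534, 'k1': -0.1354683973964692, 'view': array([[-0.95920193, -0.28271956, -0.00114108,  0.58412767],
       [-0.14483206,  0.49483985, -0.85682974,  0.07740709],
       [ 0.24280718, -0.82170748, -0.5155982 ,  1.0104522 ],
       [ 0.        ,  0.        ,  0.        ,  1.        ]])}
{'vfov': 62.81927105652694, 'cx': 282.12175083863207, 'cy': 208.8935067116194, 'k1': -0.06765896914880172, 'T_tool_cam': array([[-1.03632271e-03, -9.55275289e-01, -2.95716161e-01,
         8.08112798e-02],
       [ 9.99999438e-01, -9.23806277e-04, -5.20204288e-04,
        -6.75060194e-04],
       [ 2.23753856e-04, -2.95716534e-01,  9.55275710e-01,
        -1.59041431e-01],
       [ 0.00000000e+00,  0.00000000e+00,  0.00000000e+00,
         1.00000000e+00]])} [[-9.49637349e-01 -3.13350531e-01 -5.91508724e-04]
 [-3.13351058e-01  9.49636399e-01  1.35067288e-03]
 [ 1.38484150e-04  1.46799930e-03 -9.99998913e-01]] 0.1
```

View pics/scene0.png

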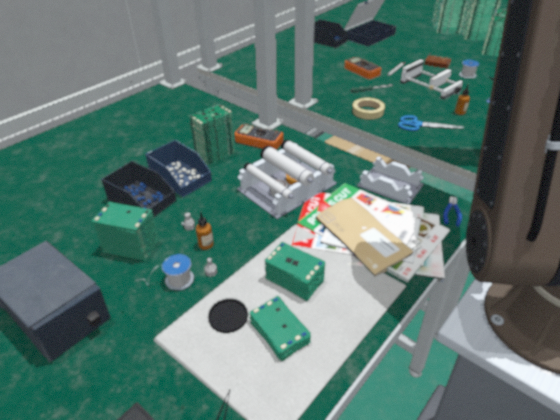

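View pics/side0.png

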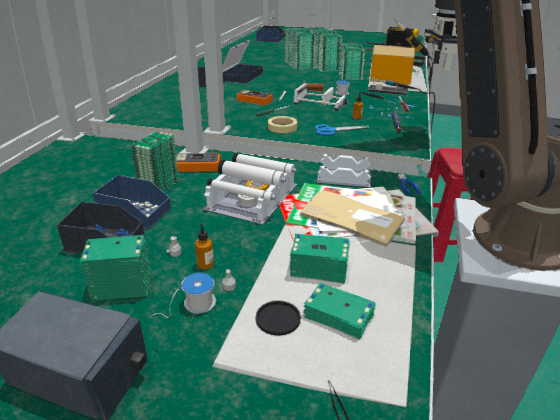

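Scene view: cradle near (287,180), side rack (392,178), holder (228,316), with posts and a beam behind the cradle. I'll build a top-down height map from the depth.

```bash
cat > h.py <<'E'
import numpy as np,cv2
from rig import robot
def cam(n):
    c=robot.camera_info(n); f=210/np.tan(np.radians(c['vfov'])/2)
    return c,np.array([[f,0,c['cx']],[0,f,c['cy']],[0,0,1.]]),np.array([c['k1'],0,0,0.])
def c2w(n):
    c,_,_=cam(n)
    if n!='wrist': return np.linalg.inv(c['view'])
    T=np.eye(4);T[:3,:3]=robot.read_tcp_rot();T[:3,3]=robot.read_position();return T@c['T_tool_cam']
def cloud(n,d,T):
    c,K,D=cam(n); v,u=np.mgrid[:420,:560]
    r=cv2.undistortPoints(np.stack([u,v],-1).reshape(-1,1,2).astype(float),K,D).reshape(420,560,2)
    P=np.dstack([r*d[...,None],d]); W=P@T[:3,:3].T+T[:3,3]; W[d<=0]=np.nan; return W
def topmap(W,img,x0,x1,y0,y1,s,zmin=-.05,zmax=9):
    # rows: x decreasing downwards, cols: y decreasing to the right
    H=int((x1-x0)/s);Wd=int((y1-y0)/s);hm=np.full((H,Wd),np.nan);im=np.zeros((H,Wd,3),np.uint8)
    P=W.reshape(-1,3);C=img.reshape(-1,3);ok=np.isfinite(P[:,0])&(P[:,2]<zmax)&(P[:,2]>zmin)
    P=P[ok];C=C[ok];o=np.argsort(P[:,2]);P=P[o];C=C[o]
    r=((x1-P[:,0])/s).astype(int);c=((y1-P[:,1])/s).astype(int);k=(r>=0)&(r<H)&(c>=0)&(c<Wd)
    hm[r[k],c[k]]=P[k,2];im[r[k],c[k]]=C[k];return hm,im
E
python3 - <<'E'
from h import *
ims=[];Ws=[]
for n in("scene","side"):
    im=cv2.imread(f"pics/{n}0.png");W=cloud(n,np.load(f"pics/{n}0.npy"),c2w(n));ims.append(im);Ws.append(W)
    for u,v in([(228,316),(287,180),(392,178),(265,115),(305,95),(265,20),(305,20)] if n=="scene" else [(278,318),(250,185),(343,170),(190,140),(212,130),(190,20),(212,20)]): print(n,u,v,W[v,u].round(3))
hm,im=topmap(np.concatenate(Ws),np.concatenate(ims),.0,1.1,-1.0,.7,.0025)
c=np.nan_to_num(hm); col=cv2.applyColorMap((np.clip(c,0,.25)/.25*255).astype(np.uint8),cv2.COLORMAP_JET);col[np.isnan(hm)]=0
def grid(a):
    for i in range(0,11): cv2.line(a,(0,int((1.1-i/10)/.0025)),(4,int((1.1-i/10)/.0025)),(255,255,255),2)
    for j in range(-10,8): cv2.line(a,(int((.7-j/10)/.0025),0),(int((.7-j/10)/.0025),4 if j else 12),(255,255,255),2)
    return a
cv2.imwrite("pics/top_h.png",grid(col)); cv2.imwrite("pics/top_c.png",grid(cv2.dilate(im,np.ones((2,2)))))
E
```

```text
scene 228 316 [0.483 0.396 0.005]
scene 287 180 [ 0.676 -0.021  0.011]
scene 392 178 [ 0.464 -0.215  0.007]
scene 265 115 [ 0.923 -0.209  0.044]
scene 305 95 [ 0.911 -0.401  0.042]
scene 265 20 [ 0.91  -0.208  0.34 ]
scene 305 20 [ 0.913 -0.393  0.292]
side 278 318 [0.479 0.399 0.008]
side 250 185 [ 0.677 -0.032  0.02 ]
side 343 170 [ 0.451 -0.145  0.042]
side 190 140 [ 0.932 -0.21   0.046]
side 212 130 [ 0.939 -0.395  0.007]
side 190 20 [ 0.91  -0.23   0.399]
side 212 20 [ 0.916 -0.396  0.374]
```

View pics/top_h.png

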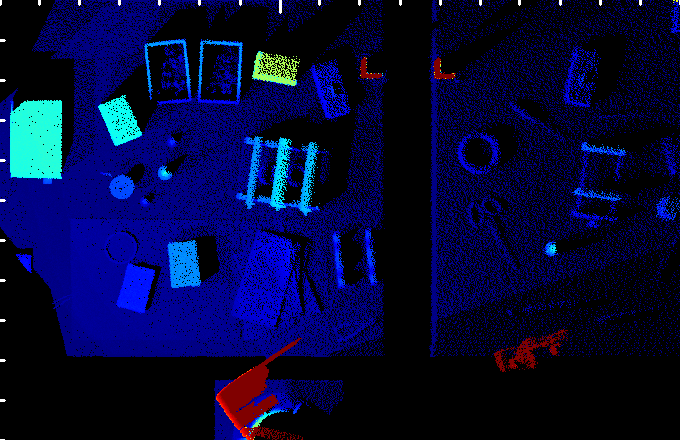

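The height map shows the cradle at about (0.667, 0.0), with its cartridges along world x. The rack is at about (0.457, −0.185) with grooves along world y, and the holder at about (0.4825, 0.395). Nothing tall stands within reach except the posts at x≈0.91. Next are wrist views.

```bash
cat >> h.py <<'E'
def down(a): # tool y axis (closing line) at world angle a (deg)
    t=np.radians(a); y=np.array([np.cos(t),np.sin(t),0]);z=np.array([0,0,-1.]);return np.stack([np.cross(y,z),y,z],1)
def snap(name):
    T=c2w('wrist');p,d=robot.grab_frame('wrist');cv2.imwrite(f"pics/{name}.png",p[:,:,::-1]);np.savez(f"pics/{name}.npz",p=p[:,:,::-1],d=d,T=T);return p,d,T
E
python3 - <<'E'
from h import *
W=np.concatenate([cloud(n,np.load(f"pics/{n}0.npy"),c2w(n)) for n in("scene","side")]).reshape(-1,3)
k=(W[:,2]>.13)&(np.hypot(W[:,0],W[:,1])<.95)&(W[:,0]>.1)&(W[:,1]>-.6); P=W[k]
print(np.unique(np.round(P[:,:2],1),axis=0,return_counts=True))
R=down(90); print(R)
p=robot.read_position(); robot.servo_line([p[0],p[1],.32],speed=.2)
for nm,q in (("rack",[.42,-.185,.30]),("crad",[.60,0,.30]),("hold",[.42,.395,.28])):
    robot.goto(q,R); robot.dwell(.3); snap(nm); print(nm,robot.read_position(),robot.read_qpos(),robot.read_t())
E
```

```text
(array([[ 0.1,  0. ],
       [ 0.1,  0.1],
       [ 0.1,  0.2],
       [ 0.2, -0.6],
       [ 0.2, -0.5],
       [ 0.2,  0. ],
       [ 0.2,  0.1],
       [ 0.3, -0.1],
       [ 0.3, -0. ],
       [ 0.9, -0.3],
       [ 0.9, -0.2],
       [ 0.9, -0. ],
       [ 0.9,  0.1]]), array([  626, 12089,   497,   402,   124,  7950,  8411,     3,    22,
          32,  2603,   673,   103]))
[[-1.000000e+00  6.123234e-17  0.000000e+00]
 [ 6.123234e-17  1.000000e+00  0.000000e+00]
 [ 0.000000e+00  0.000000e+00 -1.000000e+00]]
rack [ 0.41998621 -0.18528098  0.2999366 ] [ 8.92943567e-01 -2.88254023e+00 -1.80969036e+01  5.68659518e-04
 -7.47932573e+01 -9.09254402e+01] 2.8917
crad [ 0.59972604 -0.0007337   0.3005062 ] [ 1.85816126e+01  1.12752640e+01 -2.48122301e+00  1.92178216e-04
 -7.61979540e+01 -1.08638390e+02] 4.25
hold [0.42033891 0.39463509 0.28000893] [ 6.26243468e+01  9.55911260e+00 -7.24131739e+00  5.42210634e-04
 -7.31989731e+01 -1.52670834e+02] 6.2
```

View pics/crad.png

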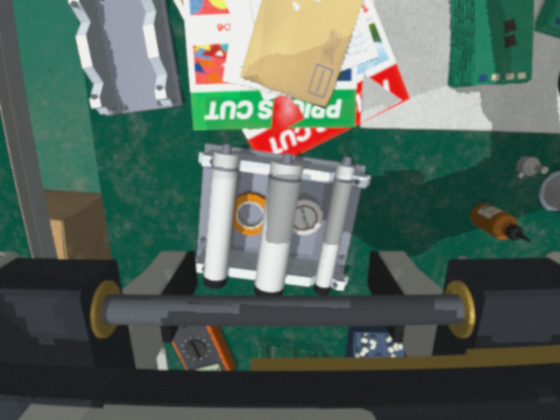

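View pics/rack.png

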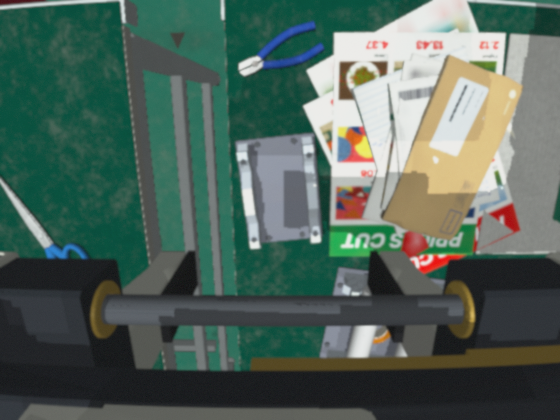

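Cradle view: the medium cartridge is on the left (219,215), the thick one in the centre (282,220) and the slim one on the right (338,220). The tape is at (248,213) and the tin at (305,215), so the thick and slim cartridges have to move. Stub ends point towards the robot (−x). The rack (278,190) is empty, its grooves running across the picture.

```bash
cat >> h.py <<'E'
def load(nm):
    z=np.load(f"pics/{nm}.npz");return z['p'],cloud('wrist',z['d'],z['T'])
def barrel(W,x,y,w,zr=(.045,.12),r=None,L=.1):
    """axis fit of a barrel along ~x near (x,y): robust circle-section fit; returns y0,slope,z axis at x"""
    from scipy.optimize import least_squares
    P=W.reshape(-1,3);k=(abs(P[:,0]-x)<L/2)&(abs(P[:,1]-y)<w)&(P[:,2]>zr[0])&(P[:,2]<zr[1]);P=P[k]
    f=lambda a:np.hypot(P[:,1]-a[0]-a[1]*(P[:,0]-x),P[:,2]-a[2]-a[3]*(P[:,0]-x))-r
    s=least_squares(f,[y,0,.06,0],loss='soft_l1',f_scale=.001);return s.x,np.median(abs(f(s.x))),len(P)
E
python3 - <<'E'
from h import *
from scipy.optimize import least_squares
for nm,b in(("rack",(.36,.56,-.28,-.09)),("crad",(.56,.78,-.13,.13)),("hold",(.42,.54,.33,.46))):
    p,W=load(nm);P=W.reshape(-1,3);C=p.reshape(-1,3)
    k=(P[:,0]>b[0])&(P[:,0]<b[1])&(P[:,1]>b[2])&(P[:,1]<b[3]);Q=P[k]
    print(nm,"table z",[np.nanpercentile(Q[:,2],q).round(4) for q in(5,25,50,75,95)])
    hm,im=topmap(W,p,*b,.0005); im=cv2.dilate(im,np.ones((3,3))); 
    cv2.imwrite(f"pics/t_{nm}.png",im); print(im.shape)
    np.save(f"pics/t_{nm}.npy",hm)
    if nm=="rack":
        for lo,hi in((.02,.06),(.035,.06)):
            A=Q[(Q[:,2]>lo)&(Q[:,2]<hi)]; print(lo,cv2.minAreaRect((A[:,:2]*1000).astype(np.float32)),len(A))
    if nm=="hold":
        A=C[k]; D=Q[(A.max(1)<50)]; r=cv2.minEnclosingCircle((D[:,:2]*1000).astype(np.float32));print("holder dark",r,D.mean(0),len(D), np.median(D[:,2]))
    if nm=="crad":
        for n,y,r in(("med",-.07,.015),("thick",0,.019),("slim",.07,.011)):
            print(n,barrel(W,.667,y,.028,r=r,zr=(.05,.12)))
E
```

```text
rack table z [np.float64(0.0015), np.float64(0.3567), np.float64(0.3875), np.float64(0.4026), np.float64(0.4097)]
(400, 380, 3)
0.02 ((453.92034912109375, -188.78750610351562), (141.18434143066406, 92.30254364013672), 5.960004806518555) 2231
0.035 ((453.8135681152344, -188.8421173095703), (126.14891052246094, 92.19967651367188), 5.990352153778076) 1442
crad table z [np.float64(0.0017), np.float64(0.0856), np.float64(0.3848), np.float64(0.4019), np.float64(0.4103)]
(439, 520, 3)
med (array([-0.07906845, -0.14414812,  0.06369321, -0.0003369 ]), np.float64(0.00036986419751787805), 1910)
thick (array([-0.00817665, -0.14239067,  0.06930899, -0.0015886 ]), np.float64(0.0003886528954292999), 2412)
slim (array([ 0.06238618, -0.14046088,  0.05774849, -0.00041033]), np.float64(0.0004646459307468039), 1295)
hold table z [np.float64(0.0051), np.float64(0.0062), np.float64(0.0073), np.float64(0.0151), np.float64(0.336)]
(240, 260, 3)
holder dark ((458.0566711425781, 392.3970031738281), 60.036781311035156) [0.466867   0.39719589 0.08337484] 3269 0.008309877347720318
```

Run:
```python
import cv2,numpy as np
a=cv2.imread('pics/t_crad.png');b=cv2.imread('pics/t_rack.png')
print(a.shape,b.shape)
b2=np.zeros((a.shape[0],b.shape[1],3),np.uint8);b2[:b.shape[0]]=b[:a.shape[0]]
cv2.imwrite('pics/tt.png',cv2.resize(np.hstack([a,b2]),None,fx=.88,fy=.88))
```

```text
(439, 520, 3) (400, 380, 3)
```

View pics/tt.png

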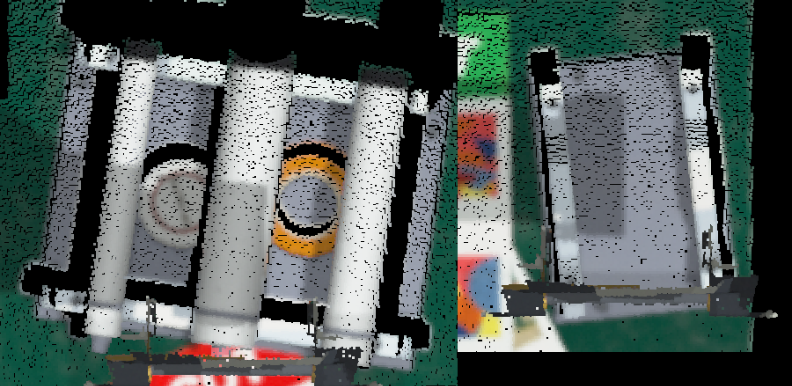

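Run:
```python
from h import *
from scipy.optimize import least_squares
# barrels: extent along the axis
p,W=load("crad");P=W.reshape(-1,3)
for n,y,r in(("med",-.0791,.015),("thick",-.0082,.019),("slim",.0624,.011)):
    d=np.array([1,-.1424])/np.hypot(1,.1424);q=P[:,:2]-[.667,y];s=q@d;t=q@[-d[1],d[0]]
    k=(abs(t)<.004)&(P[:,2]>.05)&(P[:,2]<.12);ss=np.sort(s[k]); top=[np.median(P[k&(abs(s-a)<.003),2]).round(4) for a in(-.095,-.09,-.085,-.08,0,.075,.08,.085)]
    print(n,"extent",ss[3],ss[-4],top)
# cradle rails: along d
d=np.array([1,-.1424])/np.hypot(1,.1424);q=P[:,:2]-[.667,-.0082];s=q@d;t=q@[-d[1],d[0]]
k=(abs(abs(t)-.035)<.012)&(P[:,2]>.055)&(P[:,2]<.068);print("rail s:",np.percentile(s[k&(s<0)],[1,50,99]),np.percentile(s[k&(s>0)],[1,50,99]) if (k&(s>0)).any() else None)
# rack
p,W=load("rack");P=W.reshape(-1,3);u=np.array([np.cos(np.radians(5.97)),np.sin(np.radians(5.97))]);v=np.array([-u[1],u[0]])
q=P[:,:2]-[.4539,-.1888];s=q@u;t=q@v
k=(abs(abs(t)-.040)<.008)&(P[:,2]>.015)&(P[:,2]<.05)&(abs(s)<.066)
f=lambda a:np.clip(np.minimum(abs(s[k]-a[0]-.035),abs(s[k]-a[0]+.035)),0,.018)+.026+a[1]-P[k,2]
r=min((least_squares(f,[s0,0],loss='soft_l1',f_scale=.002) for s0 in(-.008,-.004,0,.004,.008)),key=lambda r:r.cost)
print("rack s0,dz",r.x,np.median(abs(r.fun)),k.sum(),"centre",[.4539,-.1888]+u*r.x[0])
for sg in(1,-1):
  kk=k&(t*sg>0);print(sg,kk.sum(),np.percentile(t[kk],[2,98]))
# holder: rim points
p,W=load("hold");P=W.reshape(-1,3);C=p.reshape(-1,3)
k=(C.max(1)<60)&(P[:,2]<.02)&(np.hypot(P[:,0]-.482,P[:,1]-.396)<.06);D=P[k]
print(cv2.minEnclosingCircle((D[:,:2]*1000).astype(np.float32)),D.shape)
R=D[(D[:,2]>.011)];f=lambda a:np.hypot(R[:,0]-a[0],R[:,1]-a[1])-.038
r=least_squares(f,[.482,.396],loss='soft_l1',f_scale=.001);print("holder",r.x,np.median(abs(r.fun)),len(R),np.percentile(D[:,2],[5,50,95]))
# tin
p,W=load("crad");P=W.reshape(-1,3)
k=(np.hypot(P[:,0]-.667,P[:,1]-.025)<.035)&(P[:,2]>.022)&(P[:,2]<.034)&(p.reshape(-1,3).astype(int)[:,2]-p.reshape(-1,3)[:,0]<60);print("tin",k.sum(),P[k].mean(0),P[k].min(0),P[k].max(0))
```

```text
med extent -0.10395176893674304 0.07454822368651483 [np.float64(0.0708), np.float64(0.0789), np.float64(0.0789), np.float64(0.079), np.float64(0.0782), np.float64(0.0787), np.float64(nan), np.float64(nan)]
thick extent -0.09426565021253944 0.07730194569471083 [np.float64(0.0732), np.float64(0.0743), np.float64(0.0771), np.float64(0.0883), np.float64(0.088), np.float64(0.0882), np.float64(0.0889), np.float64(nan)]
slim extent -0.08770707868998681 0.0893502596564569 [np.float64(nan), np.float64(0.0609), np.float64(0.0626), np.float64(0.0638), np.float64(0.0686), np.float64(0.0686), np.float64(0.0688), np.float64(0.0691)]
rail s: [-0.07793801 -0.07226162 -0.06577415] [0.06187245 0.06698293 0.07447937]
rack s0,dz [-0.0004122   0.00035902] 0.0007933046291527107 2195 centre [ 0.45349004 -0.18884287]
1 1039 [0.03402462 0.04572727]
-1 1156 [-0.0457962  -0.03388087]
((479.476318359375, 397.9864501953125), 38.64263916015625) (2556, 3)
holder [0.47956632 0.3979658 ] 0.0011151553274593162 353 [0.00640644 0.00789902 0.01463631]
tin 860 [0.66403861 0.03156674 0.02796461] [0.63929338 0.01260516 0.02250717] [0.68924949 0.05113015 0.03045429]
  return _methods._mean(a, axis=axis, dtype=dtype,
  ret = ret.dtype.type(ret / rcount)
```

```bash
cat >> h.py <<'E'
d=np.array([1,-.1424])/np.hypot(1,.1424); u=np.array([np.cos(np.radians(5.97)),np.sin(np.radians(5.97))]); RC=np.array([.4535,-.1888])
RCr,RRk=down(81.9),down(5.97)
# name: (cradle xy, radius, rack xy, opening)
X={'slim':(np.array([.667,.0624])+.006*d,.011,RC-.035*u,.44),'thick':(np.array([.667,-.0082])+.001*d,.019,RC+.035*u,.58)}
def spot(n,where):
    c,r,k,o=X[n]; return (np.r_[c,.042+1.4142*r-.019],RCr,o) if where=='c' else (np.r_[k,.026+1.4142*r-.019],RRk,o)
def up(p,z): q=np.array(p,float);q[2]=z;return q
def rep(m): print(m,"t",round(robot.read_t(),1),"w",round(robot.read_grip_width()*88,1),"F",np.round(robot.read_force(),1),"p",robot.read_position().round(4))
def pick(p,R,o,hi=.22):
    robot.move_gripper(o);robot.goto(up(p,hi),R);robot.servo_line(p,speed=.12);robot.dwell(.2);rep("at")
    robot.move_gripper(0);robot.dwell(.2);rep("grip");robot.servo_line(up(p,hi),speed=.12);rep("lift")
def place(p,R,o,hi=.22,dz=.0012):
    robot.goto(up(p,hi),R);robot.servo_line(up(p,p[2]+.03),speed=.15);robot.servo_line(up(p,p[2]+dz),speed=.04);robot.dwell(.3);rep("down")
    robot.move_gripper(o);robot.dwell(.3);rep("open");robot.servo_line(up(p,hi),speed=.15)
E
python3 - <<'E'
from h import *
for n in X:
    for w in 'cr':
        p,R,o=spot(n,w);print(n,w,p.round(4),robot.ik(p,R),robot.ik(up(p,.22),R))
p,R,o=spot('slim','c');pick(p,R,o)
p,R,o=spot('slim','r');place(p,R,o)
robot.goto([.42,-.189,.30],down(90));robot.dwell(.2);snap("rack1")
E
```

```text
slim c [0.6729 0.0616 0.0386] [  21.715433     29.74021293  -11.32749045    0.          -48.93229662
 -119.815433  ] [  21.715433     20.83409686    0.24609721    0.          -69.41200035
 -119.815433  ]
slim r [ 0.4187 -0.1924  0.0226] None None
thick c [ 0.668  -0.0083  0.0499] [  15.9694779    28.43016044  -11.88334677    0.          -49.68649278
 -114.0694779 ] [  15.9694779    20.11791224   -0.81777193    0.          -69.06431583
 -114.0694779 ]
thick r [ 0.4883 -0.1852  0.0339] None None
at t 10.6 w 38.7 F [ 0.7 -0.1  0. ] p [0.6732 0.0616 0.0391]
grip t 11.2 w 21.6 F [-0.9  4.7  1.8] p [0.6732 0.0621 0.0388]
lift t 12.9 w 21.4 F [ 0.6  1.4 -0.3] p [0.6725 0.0615 0.219 ]Traceback (most recent call last):
  File "<stdin>", line 6, in <module>
  File "h.py", line 45, in place
    robot.goto(up(p,hi),R);robot.servo_line(up(p,p[2]+.03),speed=.15);robot.servo_line(up(p,p[2]+dz),speed=.04);robot.dwell(.3);rep("down")
    ~~~~~~~~~~^^^^^^^^^^^^
rig.Unreachable: the arm cannot take that pose within its joint ranges
```

Only the half-turn variant is within range for the rack (q6≈+5°).

```bash
sed -i 's/down(5.97)$/down(185.97)/' h.py
python3 - <<'E'
from h import *
for n in X:
    p,R,o=spot(n,'r');print(robot.ik(p,R),robot.ik(up(p,.22),R))
p,R,o=spot('slim','r');place(p,R,o)
robot.goto([.42,-.189,.30],down(90));robot.dwell(.2);snap("rack1");print(robot.read_t())
E
```

```text
[ -0.08758729  14.76556763 -40.27261269   0.         -34.96181968
   6.05758729] [ -0.08758729   0.17886239 -25.70118494   0.         -64.11995267
   6.05758729]
[  0.78117826  18.46932514 -31.98749644   0.         -39.54317842
   5.18882174] [  0.78117826   6.3798334  -18.98993705   0.         -64.63022955
   5.18882174]
down t 17.2 w 21.3 F [-0.6  1.4 -1.8] p [ 0.4186 -0.1924  0.0238]
open t 18.1 w 38.6 F [-0.2 -0.6  0.5] p [ 0.4187 -0.1924  0.0237]
21.2833
```

View pics/rack1.png

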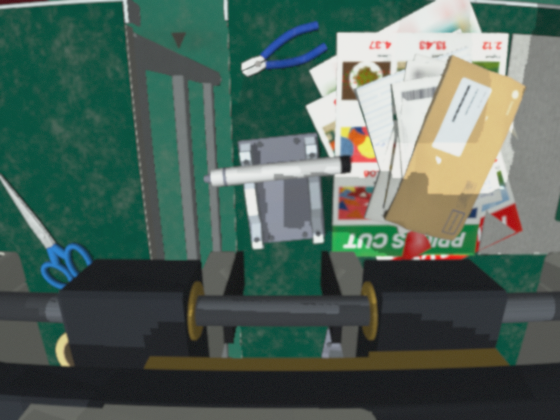

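The slim cartridge lies squarely in the rack's near groove (280,172). Now the thick one, then a look at the tin.

Run:
```python
from h import *
from scipy.optimize import least_squares
p,R,o=spot('thick','c');pick(p,R,o)
p,R,o=spot('thick','r');place(p,R,o)
robot.goto([.60,.0,.30],down(90));robot.dwell(.2);snap("crad2");print(robot.read_t())
p,W=load("crad2");P=W.reshape(-1,3)
k=(np.hypot(P[:,0]-.665,P[:,1]-.029)<.04)&(P[:,2]>.024)&(P[:,2]<.033);A=P[k]
# edge: hull points circle
h=cv2.convexHull((A[:,:2]*1000).astype(np.float32)).reshape(-1,2)/1000
r=least_squares(lambda a:np.hypot(*(h-a[:2]).T)-.025,[.665,.029],loss='soft_l1',f_scale=.001);print(r.x,np.median(abs(r.fun)),A.min(0),A.max(0),A.mean(0),cv2.minEnclosingCircle((A[:,:2]*1000).astype(np.float32)))
print(barrel(W,.667,-.079,.028,r=.015,zr=(.05,.12)))
```

```text
at t 24.8 w 50.9 F [-0.4 -0.9 -0.3] p [ 0.6683 -0.0083  0.0504]
grip t 25.4 w 37.7 F [-1.8  5.6  2. ] p [ 0.6682 -0.0078  0.0501]
lift t 26.9 w 37.5 F [-0.1  0.4 -1.9] p [ 0.6676 -0.0084  0.219 ]
down t 31.1 w 37.5 F [-0.3  1.  -2.4] p [ 0.4882 -0.1852  0.0351]
open t 31.9 w 50.8 F [-0.2 -0.   0.5] p [ 0.4883 -0.1852  0.0351]
35.2667
[0.66429614 0.02700557] 0.00013709791304807387 [0.63931191 0.00238991 0.02446561] [0.68841578 0.05162756 0.03124542] [0.663508   0.02694043 0.02801441] ((664.2523803710938, 26.639616012573242), 25.468656539916992)
(array([-0.07909061, -0.14285196,  0.06370783,  0.00034442]), np.float64(0.0003759601070867664), 1463)
```

View pics/crad2.png

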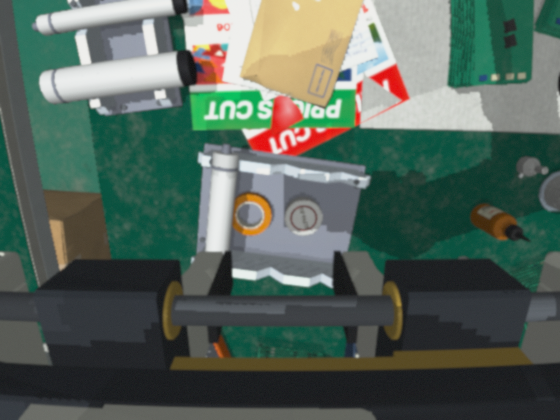

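The tin is at (0.6643, 0.0270), pixel (303,216), and the medium cartridge and tape are undisturbed. Both parked cartridges sit well at upper left. I'll grip the tin high, with its lower part free for the holder rim.

Run:
```python
from h import *
c=np.array([.6643,.0270,.0152]);h=np.array([.4796,.398,.0193]);R=down(171.9);R2=down(110)
for q,r in((c,R),(up(c,.2),R),(h,R2),(up(h,.2),R2)):print(robot.ik(q,r))
pick(c,R,.68,hi=.2)
place(h,R2,.70,hi=.2,dz=0)
robot.goto([.41,.398,.27],down(90));robot.dwell(.2);snap("hold3");print(robot.read_t())
```

```text
[ 19.09484895  30.47040326 -13.87925262   0.         -45.65034412
 -27.19484895]
[ 19.09484895  20.54269636  -2.85542776   0.         -66.60187588
 -27.19484895]
[ 5.76115355e+01  2.71400979e+01 -1.94561391e+01 -2.54444375e-14
 -4.34037630e+01 -1.27611536e+02]
[  57.6115355    16.73848894   -8.39016076    0.          -64.8713503
 -127.6115355 ]
at t 38.9 w 60.1 F [ 0.5  0.6 -0.3] p [0.6646 0.0271 0.0157]
grip t 39.5 w 48.2 F [ 0.2 -0.8  1. ] p [0.6645 0.027  0.0153]
lift t 41.1 w 47.8 F [-0.3 -0.3 -1.6] p [0.6639 0.0269 0.1991]
down t 45.0 w 47.7 F [ 0.5 -0.2 -1.4] p [0.4797 0.3981 0.0195]
open t 45.9 w 61.5 F [-0.2  0.3 -0.8] p [0.4796 0.398  0.0193]
47.9917
```

View pics/hold3.png

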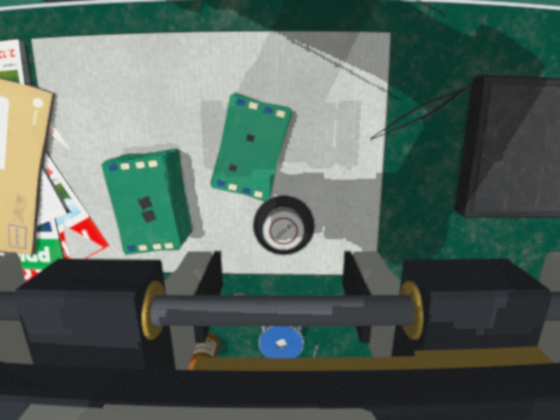

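The tin stands inside the holder (285,230). Now I return the thick cartridge, then the slim one.

Run:
```python
from h import *
p,W=load("hold3");P=W.reshape(-1,3);k=(np.hypot(P[:,0]-.4796,P[:,1]-.398)<.022)&(P[:,2]<.05);A=P[k]
print("tin top plane",np.linalg.lstsq(np.c_[A[:,:2]-[.4796,.398],np.ones(len(A))],A[:,2],rcond=None)[0])
for n in('thick','slim'):
    pick(*spot(n,'r')); place(*spot(n,'c'))
robot.goto([.60,0,.30],down(90));robot.dwell(.2);snap("crad4");print(robot.read_t())
for nm in("crad","crad4"):
  p,W=load(nm);P=W.reshape(-1,3)
  for n,y,r in(("med",-.0791,.015),("thick",-.0082,.019),("slim",.0624,.011)):
    q=P[:,:2]-[.667,y];s=q@d;t=q@[-d[1],d[0]];k=(abs(t)<.004)&(P[:,2]>.05)&(P[:,2]<.12)
    print(nm,n,barrel(W,.667,y,.028,r=r,zr=(.05,.12))[0].round(4),np.sort(s[k])[3].round(4))
```

```text
tin top plane [ 0.00327124 -0.00371837  0.03116162]
at t 52.7 w 51.3 F [ 0.1 -1.1  0.3] p [ 0.4886 -0.1852  0.0343]
grip t 53.3 w 37.2 F [4.7 0.1 0.8] p [ 0.4892 -0.1851  0.0341]
lift t 55.0 w 37.5 F [ 0.1 -0.2 -1.7] p [ 0.4879 -0.1851  0.2192]
down t 59.1 w 37.1 F [ 0.5  0.9 -2. ] p [ 0.668  -0.0084  0.0511]
open t 59.9 w 51.3 F [ 0.1  0.2 -0.6] p [ 0.668  -0.0083  0.0511]
at t 65.5 w 38.7 F [ 0.4 -1.  -0.2] p [ 0.4189 -0.1924  0.0229]
grip t 66.1 w 21.2 F [3.6 0.1 0.7] p [ 0.4195 -0.1925  0.0228]
lift t 67.9 w 21.3 F [-0.5  0.3 -0.5] p [ 0.4183 -0.1924  0.2193]
down t 72.1 w 21.1 F [-0.   0.1 -0.5] p [0.673  0.0615 0.0398]
open t 73.0 w 38.7 F [0.8 0.4 0. ] p [0.6729 0.0616 0.0398]
75.1583
crad med [-0.0791 -0.1454  0.0637 -0.0004] -0.104
crad thick [-0.0082 -0.1431  0.0693 -0.0013] -0.0943
crad slim [ 0.0624 -0.1405  0.0577 -0.0004] -0.0877
crad4 med [-7.910e-02 -1.449e-01  6.370e-02 -1.000e-04] -0.1039
crad4 thick [-0.0082 -0.1419  0.0693  0.0004] -0.0942
crad4 slim [ 0.0624 -0.1369  0.0578 -0.0002] -0.0874
```

View pics/crad4.png

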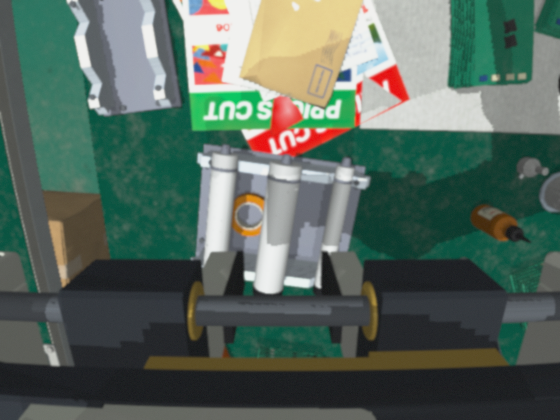

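Both cartridges are back within 0.3 mm of where they started. The tape (248,215) and medium cartridge have not moved, and the tin is level in the holder.

```bash
python3 -c "
from rig import robot
print(robot.job_done())"
```

```text
the job is handed in; nothing more can be done
None
```

The job is done and handed in at about 75 s: the tin stands level in the rubber holder, the thick and slim cartridges are back in their own grooves to within 0.3 mm, and the tape roll and medium cartridge show no movement in the images.

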